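Set out the calligraphy desk

ROBOT

A 6-joint arm with a two-finger parallel gripper is mounted at the origin on the work surface. World frame = base frame: x ahead of the robot, y to its left, z up, the work surface at z = 0. Lengths are in m, angles in rad, forces in N, time in s.
With the tool pointing down it reaches from about 0.325 to 0.875 m from the base axis. Payload 4.4 kg.
Tool frame: the origin (TCP) lies at the very end of the fingers, on their centre line; the grasp point (between the pads) lies 19 mm behind it (arm.pinch_z is the distance from the TCP to the grasp point, in m); z points along the fingers, y is the line along which they close (so a half turn about z gives the same grasp; the last joint's range is limited). The gripper opens to 85 mm and grips with 20 to 120 N. Pads are 22 mm wide; open, the fingers measure 114 mm over their backs; the gripper's body (76 mm by 85 mm) begins 54 mm behind the grasp point. The pads swing forward as they close: fully open they stand 13 mm farther back than shut.
Start: joints at [-1.498, 0.207, 1.542, -0, 1.393, -0.15], TCP at [0.128, -0.561, 0.201] pointing down, gripper open.
Joint ranges: [-2.73, 2.73], [-0.86, 2.22], [0.23, 2.46], [-1.11, 4.25], [0.08, 2.63], [-2.82, 2.82]. Speed limits (rad/s): [2.79, 2.79, 3.14, 3.14, 3.14, 3.14].

INTERFACE

Orientations are given as a unit quaternion [x, y, z, w].
In Python, from workcell import sensors, vision, arm gives the robot as it stands. The module is installed in compiled form; this text tells all that it offers.
- The arm moves only by the tool play_rows, never from a script. Its argument "steps" is a list of rows, each a list of 3 entries, a list of its own where there are three numbers: the gripper's target within -1 to 1 (shut at 1, half-way at 0, fully open at -1), then the shift along the world's x, y, z in cm, then the turn, a rotation vector about the world's x, y, z in rad. In form: [[jaw, [tx, ty, tz], [ax, ay, az]], ...]. A call has 1 to 12 rows; each row shifts and turns the commanded pose from where the row before left it; what a row does not reach is not made up. A row lasts 1/12 s, in which the tool goes at most 41.7 mm and 7.16 degrees, less where a joint would pass 70% of its speed; a pose out of reach is approached as far as the arm can. A call with a gripper value outside its range is refused whole. The fingers move at their own pace and stop on an object; "newtons" is the grip in N (left out, the last holds). Time passes only in rows, so rows that do not move let the fingers close. It gives the time, the measured TCP pose, the force, the opening and the grip force at its end, in the units of the state.
- sensors.sense(): the state, without advancing time (a new reading comes with each control period).
- vision.snapshot(name): name is "side" or "top"; returns a dict with "pixels" (480x640x3 uint8, red, green, blue), "vfov" (degrees; the focal length in pixels is half the picture's height over the tangent of half this angle, whatever the lens; pixels are square), "cx", "cy" (the principal point, pixels), "xyz" and "rotation" of the camera in the world. Camera axes: x right, y up, looking along -z (the intrinsics and any distortion apply to the point x, -y, -z); pixel columns grow to the right and rows downward; lengths in m; the calibration is good to about 2 mm. A picture is of the moment at which its call begins. There is no depth.
- arm.close_job(): hands the job in; it is judged then, once.
The state is a dict: "time_s": time; "q": joint angles; "dq": joint speeds; "effort": joint torques, N m; "ee_pos": TCP position; "tcp_rot": TCP orientation; "contact_force": force on the tool from outside, world axes, zero at the start; "wrist_torque": the same for the moment, N m; "grip_width": finger opening in m; "grasp_force": force on a finger pad.
Only numpy, scipy, OpenCV 4.12 (cv2) and the standard library are available. Lean on these libraries where they do the work, as an engineer would, in place of code of your own. Each camera call takes 0.05 s, during which the arm holds its last target. There are 200 camera calls.

TASK

Set out the calligraphy table for the next visitor: stand the ink bottle, the blue-and-white seal-paste pot and the green stone seal upright on their own matching pads, and lay the wooden paperweight flat on its long pad. Each belongs centred on the outline drawn on its pad, the seal and the paperweight in line with theirs. Do not disturb the ink dish, and let go of everything at the end.

Things in the scene. Friction and masses are not known exactly. Their poses are not given: they have to be found in the camera images.
- ink_bottle_mid (a point): Ink bottle: round black bottle with a red screw cap, 52 mm in diameter up to a height of 58 mm, then a shoulder and a cap 29 mm in diameter; 85 mm tall over all, 0.12 to 0.21 kg. This point is on its axis, half-way up (42.5 mm above its foot). z is up the axis. It stands upright.
- paste_pot_mid (a point): Seal-paste pot: round closed white porcelain pot with blue bands and dots, 56 mm in diameter, 50 mm tall, 0.13 to 0.24 kg. This point is on its axis, half-way up (25 mm above its foot). z is up the axis. It stands upright.
- seal_mid (a point): Stone seal: pale green square block 32 x 32 mm, its straight sides 50 mm high, with a small rounded knob on top; 70 mm tall over all, 0.11 to 0.2 kg. This point is on its axis, half-way up (35 mm above its foot, on the straight sides). z is up; x and y are square to the side faces. It stands upright.
- paperweight_mid (a point): Paperweight: dark wooden bar with a brass cap band at each end and a brass line along its top, 130 mm long (x) x 28 mm wide (y) x 28 mm high (z), 0.16 to 0.29 kg, lying flat. This point is its centre, 14 mm above its underside.
- bottle_pad: Pad of the ink bottle: round black disc, 78 mm in diameter, 3 mm thick, fixed to the table, with a thin red circle the size of the bottle's foot. Origin: the centre of its underside, at table height; z up.
- pot_pad: Pad of the seal-paste pot: round white disc with a blue rim and a blue circle the size of the pot, 84 mm in diameter, 3 mm thick, fixed to the table. Origin: the centre of its underside, at table height; z up.
- seal_pad: Pad of the stone seal: square dark green plate, 60 x 60 mm, 3 mm thick, fixed to the table, with a thin ivory square the size of the seal. Origin: the centre of its underside, at table height; x and y are square to its edges, z up.
- weight_pad: Pad of the paperweight: long sand-coloured plate, 150 mm (x) x 52 mm (y), 3 mm thick, fixed to the table, with a thin dark brown rectangle the size of the bar. Origin: the centre of its underside, at table height; z up.
- ink_dish: Ink dish, not to be disturbed: low round charcoal-black loose dish with a small ear at its +x side, 76 mm in diameter (the ear reaches 51 mm from the centre), 18 mm tall. Origin: the centre of its underside. All nine listed things stand on the table (z = 0), their centres at least 140 mm apart at the start. Between them stand a few small unlisted loose desk pieces (a brush rest, a brass dropper, a red figure), 42 mm or less across and at most 71 mm tall.
Things that resemble listed ones, but are neither listed nor needed, are in the scene too. Of the things shaped like the part that bears paperweight_mid, the dark wooden one is meant. Leave any yellow look-alike of the part that bears ink_bottle_mid alone.

How it is judged:
At the end, for the whole second after the job is handed in: Each of the four things rests on its own pad, within 12 mm of the pad's centre, upright or flat (tilt under 0.1 rad), the seal square to its pad and the paperweight along its pad within 0.2 rad, all at rest (horizontal distance between ink_bottle_mid and bottle_pad below 0.012 m and z of ink_bottle_mid in the frame of bottle_pad between 0.0435 and 0.0535 m and angle between each of ink_bottle_mid, paste_pot_mid, seal_mid, paperweight_mid's own z axis and vertical below 0.1 rad and linear speed of each of ink_bottle, paste_pot, seal, paperweight below 0.02 m/s and angular speed of each of ink_bottle, paste_pot, seal, paperweight below 0.2 rad/s and horizontal distance between paste_pot_mid and pot_pad below 0.012 m and z of paste_pot_mid in the frame of pot_pad between 0.026 and 0.036 m and horizontal distance between seal_mid and seal_pad below 0.012 m and z of seal_mid in the frame of seal_pad between 0.036 and 0.046 m and horizontal distance between paperweight_mid and weight_pad below 0.012 m and z of paperweight_mid in the frame of weight_pad between 0.015 and 0.025 m and (angle between the x axis of seal_mid and the x axis of seal_pad, either way round below 0.2 rad or angle between the x axis of seal_mid and the y axis of seal_pad, either way round below 0.2 rad) and angle between the x axis of paperweight_mid and the x axis of weight_pad, either way round below 0.2 rad); the robot touches nothing.
It fails at once if the ink dish is disturbed (moved more than 15 mm) (distance of ink_dish from where it was at the start of the episode above 0.015 m).
It also fails if it takes over 109 s, if anything falls off the work surface, if the arm or the gripper's body presses on something with over 40 N, if the wrist force passes 120 N, or if a joint passes its speed limit or range.

## Working session

There is one attempt and no reset: what is moved stays moved. The work goes in short steps, Python scripts to look and compute and a tool call to move; the robot and the scene stay as the last step left them, time stands still between calls to the robot, and variables do not carry over. Pictures are saved under pics/ and viewed, at most 14 in all, crops included, and the job is handed in when it is done.

Besides the shell and the picture viewer there is one more tool, called after "Call:" as name([rows], argument=value, ...), one row to a line, values as JSON. play_rows: Moves the arm, as the interface text tells. Its arguments: {"type":"object","properties":{"steps":{"type":"array","items":{"type":"array"}},"newtons":{"type":"number"}},"required":["steps"]}

```bash
mkdir -p pics; python3 - <<'E'
from workcell import sensors, vision, arm
import cv2
for n in("top","side"):
    s=vision.snapshot(n); cv2.imwrite(f"pics/{n}0.png",s["pixels"][:,:,::-1])
    print(n,{k:v for k,v in s.items() if k!="pixels"})
print(sensors.sense(),arm.pinch_z)
E
```

```text
top {'vfov': 52.482698517571336, 'cx': 314.74253182305546, 'cy': 228.4643989250044, 'xyz': array([0.34219795, 0.01263784, 1.08222692]), 'rotation': array([ 0.03356603, -0.05314645, -0.69952491,  0.71183824])}
side {'vfov': 55.381038627505106, 'cx': 321.3136892858738, 'cy': 246.116920350979, 'xyz': array([0.02451091, 0.75777522, 0.74993135]), 'rotation': array([-0.11168526,  0.42596765,  0.86687666, -0.23367247])}
{'time_s': 0.1, 'q': array([-1.49749353e+00,  2.07353987e-01,  1.54283621e+00,  5.35557146e-06,
        1.39351494e+00, -1.50495816e-01]), 'dq': array([ 7.80591479e-04,  9.75551780e-04, -2.27440377e-03, -5.69124864e-04,
       -3.21662287e-04, -2.90322185e-05]), 'effort': array([-1.37976549e-03, -3.84095478e+01, -2.92549664e+01, -2.37552358e-04,
        4.91431376e-03, -2.16339868e-05]), 'ee_pos': array([ 0.12754936, -0.55989333,  0.19961914]), 'tcp_rot': array([ 9.93745301e-01,  1.11665394e-01,  4.33904572e-05, -1.05535290e-03]), 'contact_force': array([-0.38489221,  0.10818208, -0.33124294]), 'wrist_torque': array([ 0.01808167, -0.0463065 ,  0.0044866 ]), 'grasp_force': 0.0, 'grip_width': 0.08558380777284186} 0.0187
```

View pics/top0.png

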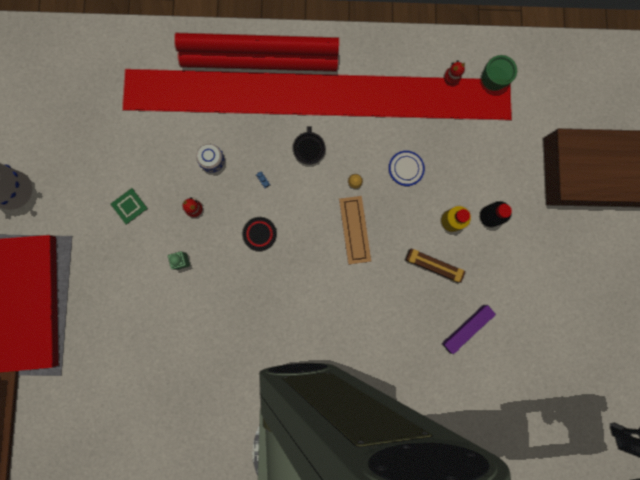

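View pics/side0.png

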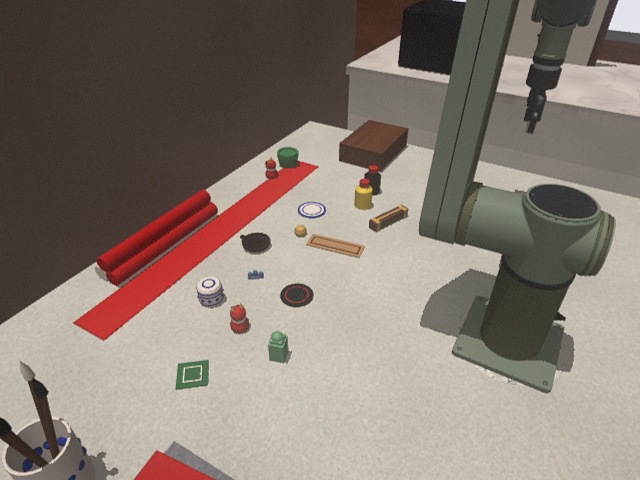

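The top view (up ≈ +x, left ≈ +y) shows:
- **Objects:** pot (210,157), seal (178,260), black bottle with red cap (497,214), yellow look-alike (457,219), dark wooden bar with brass ends (435,266), purple bar decoy.
- **Pads:** seal pad (129,206), bottle pad (260,234), weight pad (355,230), pot pad (406,168).
- **Dish:** (309,148).

The side view shows the same layout.

```bash
cat > h.py <<'E'
import numpy as np, cv2
from scipy.spatial.transform import Rotation as R
from workcell import sensors, vision, arm
def ray(s,u,v):
    f=240/np.tan(np.radians(s["vfov"])/2)
    d=R.from_quat(s["rotation"]).apply([(u-s["cx"])/f,-(v-s["cy"])/f,-1]); return s["xyz"],d
def plane(s,u,v,z):
    o,d=ray(s,u,v); return (o+d*(z-o[2])/d[2])[:2]
def project(s,p):
    f=240/np.tan(np.radians(s["vfov"])/2)
    c=R.from_quat(s["rotation"]).inv().apply(np.array(p)-s["xyz"]); return s["cx"]-f*c[0]/c[2], s["cy"]+f*c[1]/c[2]
def mask(s,lo,hi,box):
    h=cv2.cvtColor(s["pixels"],cv2.COLOR_RGB2HSV); m=cv2.inRange(h,np.array(lo),np.array(hi))
    k=np.zeros_like(m); x0,y0,x1,y1=box; k[y0:y1,x0:x1]=m[y0:y1,x0:x1]; return k
def blob(m):
    c=max(cv2.findContours(m,cv2.RETR_EXTERNAL,cv2.CHAIN_APPROX_NONE)[0],key=cv2.contourArea)
    return c[:,0,:].astype(float)
def rect(s,c,z):
    # min-area rectangle / circle of contour cast onto plane z (mm)
    P=np.array([plane(s,u,v,z) for u,v in c],np.float32)*1000
    (x,y),(w,h),a=cv2.minAreaRect(P)
    if w<h: w,h,a=h,w,a+90
    cc,r=cv2.minEnclosingCircle(P)
    return np.round([x,y,w,h,a],1),np.round([*cc,2*r],1)
E
python3 - <<'E'
from h import *
s=vision.snapshot("top")
D=lambda n,lo,hi,b,z:print(n,*rect(s,blob(mask(s,lo,hi,b)),z),"n",int((mask(s,lo,hi,b)>0).sum()))
D("seal_pad",(50,90,0),(90,255,255),(105,180,155,232),.003)
D("bottle_pad",(0,0,0),(180,255,70),(235,210,285,258),.003)
D("weight_pad",(5,60,120),(25,255,255),(332,190,378,270),.003)
D("pot_padrim",(100,80,0),(130,255,255),(383,145,430,192),.003)
D("dish",(0,0,0),(180,255,70),(285,120,335,168),.018)
D("bcap",(0,150,90),(8,255,255),(490,195,520,225),.085)
D("ycap",(0,150,90),(8,255,255),(440,200,475,230),.085)
D("seal",(50,40,0),(90,255,255),(160,240,200,280),.05)
D("weight",(8,80,0),(30,255,255),(400,240,470,290),.028)
D("pot",(100,60,0),(130,255,255),(192,135,230,180),.05)
D("fig",(0,150,60),(8,255,255),(180,190,210,222),.03)
D("purple",(120,80,0),(160,255,255),(435,295,505,360),.028)
D("dropper",(8,80,60),(30,255,255),(343,168,367,192),.015)
D("rest",(100,80,0),(130,255,255),(250,165,275,192),.01)
im=s["pixels"][:,:,::-1]
c=[im[125:185,180:240],im[235:295,150:210],im[190:250,445:525],im[240:290,400:470]]
out=np.zeros((600,800,3),np.uint8)
for k,t in enumerate(c):
    r=min(400/t.shape[1],300/t.shape[0]); t=cv2.resize(t,None,fx=r,fy=r,interpolation=cv2.INTER_CUBIC)
    y,x=300*(k//2),400*(k%2); out[y:y+t.shape[0],x:x+t.shape[1]]=t[:300,:400]
cv2.imwrite("pics/crops.png",out)
E
```

```text
seal_pad [518.5 398.4  56.6  56.   39.5] [519.1 397.5  76.1] n 435
bottle_pad [462.1 106.5  74.   73.3   1.5] [461.8 107.6  75.8] n 713
weight_pad [ 475.4 -105.7  151.4   54.1    8.6] [ 475.7 -105.4  157.9] n 1290
pot_padrim [ 618.8 -223.4   80.6   79.4   91.3] [ 618.9 -222.7   82. ] n 163
dish [655.6   0.7  75.   72.9  45.5] [6.613e+02 3.000e-01 8.680e+01] n 862
bcap [ 512.2 -411.7   25.8   23.3  178.2] [ 512.2 -412.2   27.4] n 115
ycap [ 498.7 -323.6   25.7   23.2   91.1] [ 499.8 -323.4   27.4] n 114
seal [397.1 271.   38.2  34.8 106.5] [397.5 270.6  49.2] n 289
weight [ 396.9 -279.   129.6   31.5   68. ] [ 396.3 -278.8  130.4] n 784
pot [594.9 203.8  10.    5.2 168.6] [594.8 203.3  10.8] n 68
fig [512.8 252.2  41.7  32.5  61.3] [514.3 251.7  42.3] n 201
purple [ 262.7 -349.7  129.7   32.6  132.3] [ 261.6 -350.6  129.8] n 862
dropper [ 5.831e+02 -1.045e+02  3.210e+01  3.150e+01  4.000e-01] [ 583.3 -104.    33.8] n 173
rest [583.9 102.6  34.8  11.8  34.7] [583.  103.9  34.8] n 77
```

View pics/crops.png

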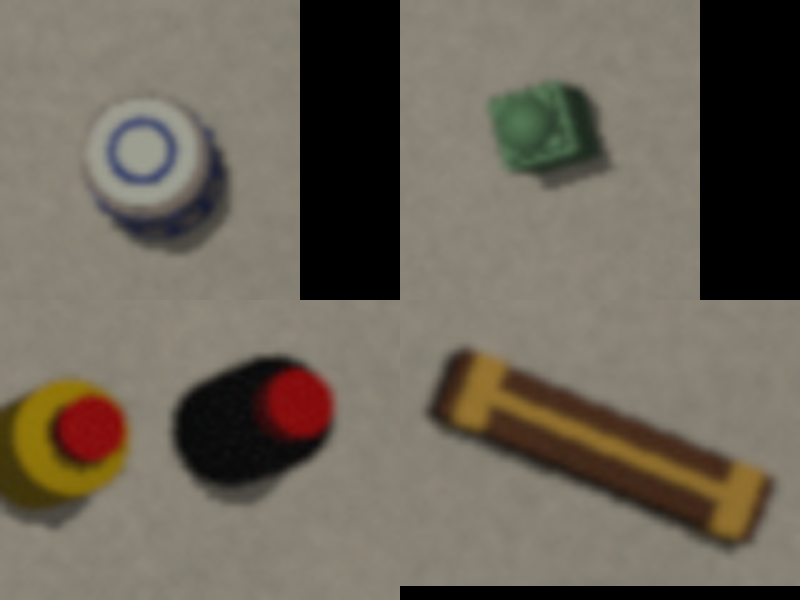

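Crops: pot lid ring centre is at about (208.4,155.2), seal top face centre about (177.6,260.4) with sides turned about 16°, and the bottle cap about (504,211). I'll check these against the side view.

```bash
python3 - <<'E'
from h import *
t=vision.snapshot("top"); s=vision.snapshot("side")
def D(n,s,lo,hi,b,z):
    m=mask(s,lo,hi,b); print(n,*rect(s,blob(m),z),"n",int((m>0).sum()))
print("sealtop",plane(t,177.6,260.4,.05),"knob",plane(t,175.4,260,.066))
D("potring T",t,(100,50,0),(130,255,255),(199,145,219,165),.05)
m=mask(t,(0,0,120),(180,40,255),(192,135,232,180))
D("S bcap",s,(0,150,60),(8,255,255),(362,160,385,176),.085)
D("S seal_pad",s,(50,90,0),(90,255,255),(165,350,220,400),.003)
D("S bottle_pad",s,(0,0,0),(180,255,75),(270,275,325,312),.003)
D("S weight_pad",s,(5,60,100),(25,255,255),(300,228,370,262),.003)
D("S pot_pad",s,(100,80,0),(130,255,255),(290,195,335,222),.003)
for n,p in dict(bottlefoot=(.512,-.412,0),bottletop=(.512,-.412,.085),seal=(.397,.272,.0),sealt=(.397,.272,.07),w=(.397,-.279,.028),pot=(.595,.204,.05),potf=(.595,.204,0)).items(): print(n,np.round(project(s,p),1),np.round(project(t,p),1))
im=s["pixels"][:,:,::-1]
c=[im[265:315,185:245],im[320:370,250:310],im[160:210,345:405],im[195:245,360:420]]
out=np.zeros((600,800,3),np.uint8)
for k,q in enumerate(c):
    q=cv2.resize(q,(360,300),interpolation=cv2.INTER_CUBIC)
    y,x=300*(k//2),400*(k%2); out[y:y+300,x:x+360]=q
cv2.imwrite("pics/crops2.png",out)
E
```

```text
sealtop [0.39657857 0.27240579] knob [0.39648443 0.27293983]
potring T [625.5 218.5  26.8  25.8   2.3] [626.1 218.8  28.5] n 49
S bcap [ 512.6 -410.7   25.8   25.8   30.6] [ 513.7 -409.9   31.4] n 41
S seal_pad [553.9 401.3  10.    1.9 133.9] [554.6 401.9  10. ] n 61
S bottle_pad [461.  111.1  74.1  73.3 120.4] [461.  110.4  76.5] n 439
S weight_pad [ 475.2 -103.1  150.7   54.7    8.6] [ 474.9 -102.3  155.8] n 748
S pot_pad [ 614.3 -213.8   80.7   68.    35.6] [ 619.1 -219.4   83.1] n 51
bottlefoot [371.4 190.8] [489.1 216. ]
bottletop [373.4 166.9] [504.7 210.1]
seal [280.6 353.8] [183.5 261.5]
sealt [278.8 330.7] [175.4 259.6]
w [388.9 213.8] [435.1 265.2]
pot [223.6 283.4] [214.2 168.9]
potf [226.3 299.4] [218.1 174.3]
```

View pics/crops2.png

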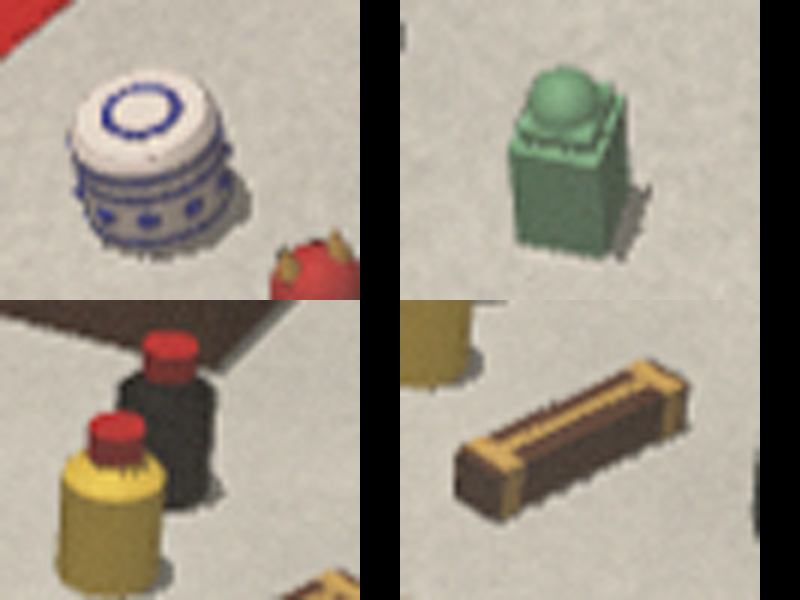

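Both views agree within about 3 mm, and the bottle cap matches at its 85 mm height.

| Thing | x (m) | y (m) | Yaw |
|---|---|---|---|
| Pot | 0.626 | 0.219 | – |
| Seal | 0.397 | 0.272 | 16.5° |
| Bottle | 0.512 | -0.411 | – |
| Bar | 0.397 | -0.279 | 68° |

I'll move the paperweight first.

Call:
play_rows([
  [-1,[2.45,2.55,-0.7],[0,0,0.0875]],
  [-1,[2.45,2.55,-0.7],[0,0,0.0875]],
  [-1,[2.45,2.55,-0.7],[0,0,0.0875]],
  [-1,[2.45,2.55,-0.7],[0,0,0.0875]],
  [-1,[2.45,2.55,-0.7],[0,0,0.0875]],
  [-1,[2.45,2.55,-0.7],[0,0,0.0875]],
  [-1,[2.45,2.55,-0.7],[0,0,0.0875]],
  [-1,[2.45,2.55,-0.7],[0,0,0.0875]],
  [-1,[2.45,2.55,-0.7],[0,0,0.0875]],
  [-1,[2.45,2.55,-0.7],[0,0,0.0875]],
  [-1,[2.45,2.55,-0.7],[0,0,0.0875]],
  [-1,[0,0,0],[0,0,0]],
], newtons=50)

```text
time_s: 1.25
ee_pos: [0.3994, -0.2747, 0.1221]
tcp_rot: [0.827, 0.563, 0.001, -0.002]
contact_force: [-0.4, -0.4, 0.5]
grip_width: 0.0856
grasp_force: 0.0
```

Call:
play_rows([
  [-1,[0,0,0],[0,0,0]],
  [-1,[0,0,0],[0,0,0]],
])

```text
time_s: 1.42
ee_pos: [0.397, -0.2804, 0.1238]
tcp_rot: [0.829, 0.559, -0.0, 0.0]
contact_force: [0.2, -0.5, -1.1]
grip_width: 0.0852
grasp_force: 0.0
```

Call:
play_rows([
  [-1,[0,0.1,-3],[0,0,0]],
  [-1,[0,0,-3],[0,0,0]],
  [-1,[0,0,-2.5],[0,0,0]],
  [-1,[0,0,-2],[0,0,0]],
  [-1,[0,0,-1.2],[0,0,0]],
  [-1,[0,0,0],[0,0,0]],
  [-1,[0,0,0],[0,0,0]],
  [-1,[0,0,0],[0,0,0]],
])

```text
time_s: 2.08
ee_pos: [0.3975, -0.281, 0.0079]
tcp_rot: [0.83, 0.558, 0.0, 0.001]
contact_force: [-0.1, 0.2, 0.0]
grip_width: 0.0854
grasp_force: 0.0
```

Call:
play_rows([
  [0.3,[0,0,0],[0,0,0]],
  [0.6,[0,0,0],[0,0,0]],
  [1,[0,0,0],[0,0,0]],
  [1,[0,0,0],[0,0,0]],
  [1,[0,0,0],[0,0,0]],
  [1,[0,0,0],[0,0,0]],
  [1,[0,0,0],[0,0,0]],
  [1,[0,0,0],[0,0,0]],
])

```text
time_s: 2.75
ee_pos: [0.3971, -0.2791, 0.0066]
tcp_rot: [0.829, 0.559, -0.0, -0.0]
contact_force: [0.3, -0.1, 0.0]
grip_width: -0.0002
grasp_force: 0.0
```

The fingers shut fully, so the grasp missed and I need to look.

```bash
python3 - <<'E'
from h import *
a=[]
for n,b in(("top",(360,190,520,310)),("side",(320,150,480,270))):
    s=vision.snapshot(n); a.append(cv2.resize(s["pixels"][b[1]:b[3],b[0]:b[2],::-1],(400,300),interpolation=cv2.INTER_CUBIC))
cv2.imwrite("pics/g1.png",np.hstack(a)); print(sensors.sense()["grip_width"])
E
```

```text
-8.704803493522858e-05
```

View pics/g1.png

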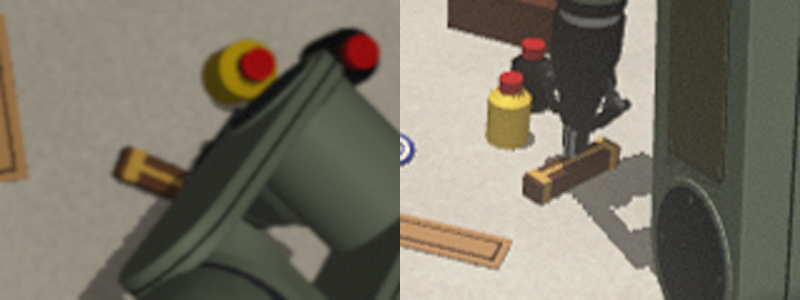

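The bar has not moved, and the fingers seem shut either behind or above it. I'll check the TCP's projection against the visible fingertip.

```bash
python3 - <<'E'
from h import *
s=vision.snapshot("side"); t=vision.snapshot("top"); e=sensors.sense(); p=e["ee_pos"]
print(e["q"],p,e["tcp_rot"])
for q in ([0,0,0],p,p+[0,0,.05],p+[0,0,.1],[.397,-.279,.028]): print(np.round(project(s,q),1),np.round(project(t,q),1))
b=(350,140,450,240); im=cv2.resize(s["pixels"][b[1]:b[3],b[0]:b[2],::-1],(600,600),interpolation=cv2.INTER_CUBIC)
for z in (0,.05,.1):
    u,v=project(s,p+[0,0,z]); cv2.circle(im,(int((u-350)*6),int((v-140)*6)),4,(0,255,255),1)
cv2.imwrite("pics/g2.png",im)
E
```

```text
[-7.91229038e-01  2.79846517e-01  1.91070668e+00 -2.50664022e-05
  9.51223767e-01 -4.06769741e-01] [ 0.39706815 -0.27911365  0.00661397] [ 8.29169600e-01  5.58997107e-01 -2.71043019e-05 -8.86668785e-05]
[508.2 340.7] [303.5 451.1]
[388.2 220. ] [432.5 265.6]
[389.9 205.2] [438.8 264.5]
[391.7 189.8] [445.8 263.3]
[388.9 213.8] [435.1 265.2]
```

View pics/g2.png

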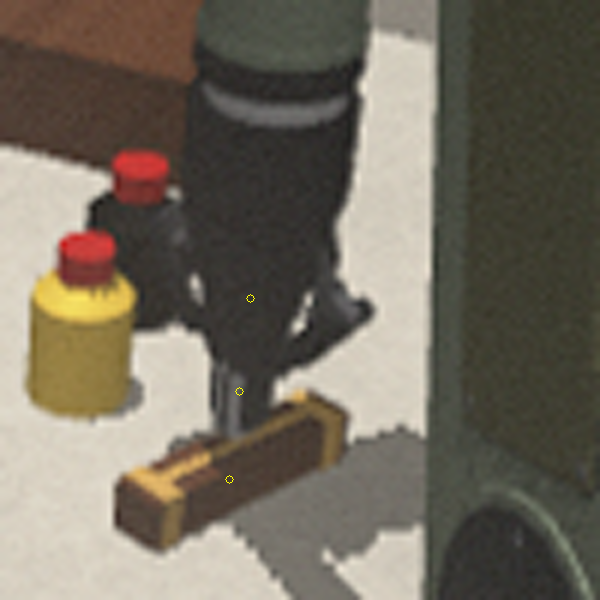

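The near finger isn't in front of the bar, so the tips look as if they ended on top of it, at the height z≈0.03. I'll check the reported TCP against the start picture.

```bash
python3 - <<'E'
from h import *
s=vision.snapshot("side"); im=cv2.imread("pics/side0.png")
b=(480,60,600,160)
im=cv2.resize(im[b[1]:b[3],b[0]:b[2]],None,fx=6,fy=6,interpolation=cv2.INTER_CUBIC)
p=np.array([.12755,-.55989,.19962]); 
for z in (0,.019,.05,.1):
    u,v=project(s,p+[0,0,z]); print(u,v); cv2.circle(im,(int((u-480)*6),int((v-60)*6)),4,(0,255,255),1)
cv2.imwrite("pics/g3.png",im)
E
```

```text
523.6202166312089 141.78963393328144
525.5101129196611 135.42458547503443
528.6690662679472 124.78543492373556
533.9711520669385 106.92835289940734
```

View pics/g3.png

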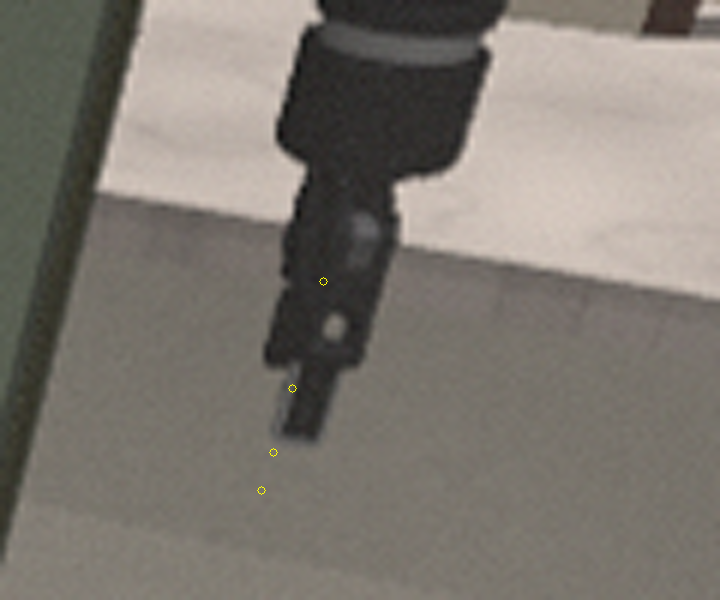

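In the start picture the open fingertips appear about 20 mm above the reported TCP, of which 13 mm is the known retraction. I'll raise the shut gripper and compare it with nothing beneath.

Call:
play_rows([
  [1,[0,0,3],[0,0,0]],
  [1,[0,0,3],[0,0,0]],
  [1,[0,0,3],[0,0,0]],
  [1,[0,0,0],[0,0,0]],
  [1,[0,0,0],[0,0,0]],
  [1,[0,0,0],[0,0,0]],
])

```text
time_s: 3.5
ee_pos: [0.3968, -0.2788, 0.0964]
tcp_rot: [0.829, 0.559, -0.0, -0.0]
contact_force: [-0.7, 0.2, 0.1]
grip_width: 0.0
grasp_force: 0.0
```

```bash
python3 - <<'E'
from h import *
s=vision.snapshot("side"); p=sensors.sense()["ee_pos"]; print(p)
b=(340,140,460,240); im=cv2.resize(s["pixels"][b[1]:b[3],b[0]:b[2],::-1],None,fx=6,fy=6,interpolation=cv2.INTER_CUBIC)
for z in (0,.019,.05):
    u,v=project(s,p+[0,0,z]); print(u,v);cv2.circle(im,(int((u-340)*6),int((v-140)*6)),4,(0,255,255),1)
cv2.imwrite("pics/g4.png",im)
E
```

```text
[ 0.39623304 -0.27828392  0.09551828]
391.45879829399814 193.49893760307447
392.1514932093334 187.49379787027084
393.3098712811521 177.45153823953598
```

View pics/g4.png

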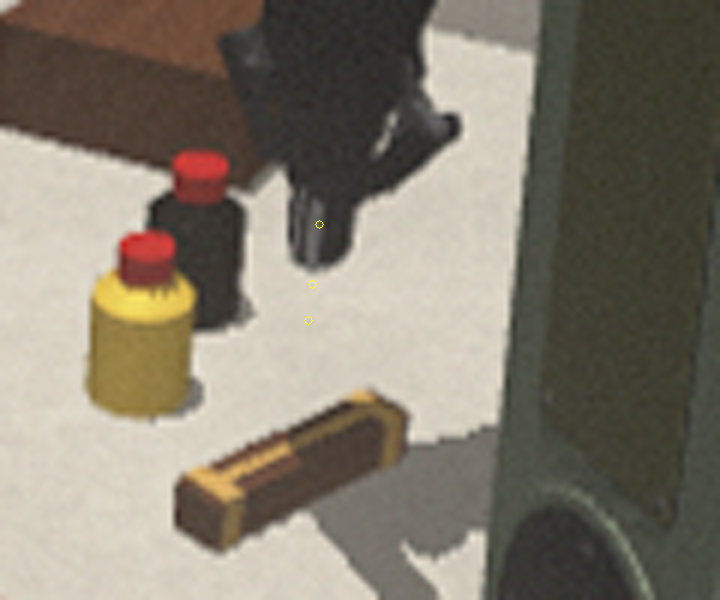

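The shut fingertip sits at about (393,185), roughly 25 mm above the projected TCP, or further away along the ray. I'll touch the bare table gently to learn the true fingertip height.

Call:
play_rows([
  [1,[-1.5,3,0],[0,0,0]],
  [1,[-1.5,3,-2],[0,0,0]],
  [1,[-1,3,-3],[0,0,0]],
  [1,[0,0,-2],[0,0,0]],
  [1,[0,0,-0.5],[0,0,0]],
  [1,[0,0,0],[0,0,0]],
  [1,[0,0,0],[0,0,0]],
  [1,[0,0,0],[0,0,0]],
])

```text
time_s: 4.22
ee_pos: [0.3591, -0.1922, 0.0241]
tcp_rot: [0.829, 0.559, 0.0, 0.001]
contact_force: [0.6, -0.0, 0.2]
grip_width: -0.0001
grasp_force: 0.0
```

```bash
python3 - <<'E'
from h import *
s=vision.snapshot("side"); p=sensors.sense()["ee_pos"]; print(p)
for h in (0,.01,.02,.03): print(h, plane(s,393.3,184.7,.0955+h)-[.3962,-.2783])
c=np.round(project(s,p)).astype(int); b=(c[0]-60,c[1]-70,c[0]+60,c[1]+30)
im=cv2.resize(s["pixels"][b[1]:b[3],b[0]:b[2],::-1],None,fx=6,fy=6,interpolation=cv2.INTER_CUBIC)
for z in (0,.019,.05):
    u,v=project(s,p+[0,0,z]); print(u,v,b);cv2.circle(im,(int((u-b[0])*6),int((v-b[1])*6)),4,(0,255,255),1)
cv2.imwrite("pics/g5.png",im)
E
```

```text
[ 0.35920601 -0.19231341  0.02432982]
0 [ 0.01446683 -0.04703373]
0.01 [ 0.00856619 -0.03048335]
0.02 [ 0.00266556 -0.01393296]
0.03 [-0.00323507  0.00261742]
388.94801201907956 234.36363519280422 (np.int64(329), np.int64(164), np.int64(449), np.int64(264))
389.6337620785712 228.60136509130723 (np.int64(329), np.int64(164), np.int64(449), np.int64(264))
390.7812250639103 218.95938028725732 (np.int64(329), np.int64(164), np.int64(449), np.int64(264))
```

View pics/g5.png

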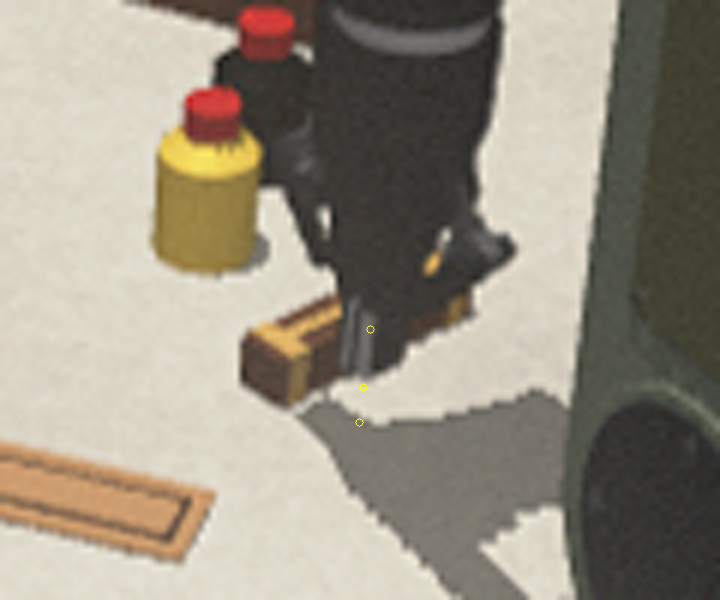

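Call:
play_rows([
  [1,[0,0,-1],[0,0,0]],
  [1,[0,0,-0.6],[0,0,0]],
  [1,[0,0,0],[0,0,0]],
  [1,[0,0,0],[0,0,0]],
])

```text
time_s: 4.6
ee_pos: [0.3577, -0.1908, 0.0072]
tcp_rot: [0.829, 0.559, -0.0, -0.0]
contact_force: [0.0, -0.3, 0.9]
grip_width: -0.0002
grasp_force: 0.0
```

Call:
play_rows([
  [1,[0,0,-0.2],[0,0,0]],
  [1,[0,0,-0.2],[0,0,0]],
  [1,[0,0,-0.2],[0,0,0]],
  [1,[0,0,0],[0,0,0]],
  [1,[0,0,0],[0,0,0]],
])

```text
time_s: 5.02
ee_pos: [0.3574, -0.1904, 0.0009]
tcp_rot: [0.829, 0.559, -0.0, -0.0]
contact_force: [0.4, 0.1, 0.2]
grip_width: -0.0004
grasp_force: 0.0
```

Call:
play_rows([
  [1,[0,0,-0.2],[0,0,0]],
  [1,[0,0,-0.2],[0,0,0]],
  [1,[0,0,0],[0,0,0]],
  [1,[0,0,0],[0,0,0]],
])

```text
time_s: 5.35
ee_pos: [0.3573, -0.1903, -0.0032]
tcp_rot: [0.829, 0.559, -0.0, -0.0]
contact_force: [-0.2, 0.6, 0.5]
grip_width: -0.0001
grasp_force: 0.0
```

There is no contact at the reported z = -3 mm, so the fingertip really is higher than the reading. I'll carry on down in small steps.

Call:
play_rows([
  [1,[0,0,-0.3],[0,0,0]],
  [1,[0,0,-0.3],[0,0,0]],
  [1,[0,0,-0.2],[0,0,0]],
  [1,[0,0,0],[0,0,0]],
  [1,[0,0,0],[0,0,0]],
])

```text
time_s: 5.77
ee_pos: [0.3573, -0.1903, -0.0113]
tcp_rot: [0.829, 0.559, -0.0, -0.0]
contact_force: [-0.3, 0.9, -0.5]
grip_width: -0.0002
grasp_force: 0.0
```

Call:
play_rows([
  [1,[0,0,-0.2],[0,0,0]],
  [1,[0,0,-0.1],[0,0,0]],
  [1,[0,0,0],[0,0,0]],
  [1,[0,0,0],[0,0,0]],
])

```text
time_s: 6.1
ee_pos: [0.3575, -0.1905, -0.0141]
tcp_rot: [0.829, 0.559, -0.0, -0.0]
contact_force: [0.6, -0.1, 0.4]
grip_width: 0.0005
grasp_force: 0.0
```

Call:
play_rows([
  [1,[0,0,-0.2],[0,0,0]],
  [1,[0,0,-0.1],[0,0,0]],
  [1,[0,0,0],[0,0,0]],
  [1,[0,0,0],[0,0,0]],
])

```text
time_s: 6.43
ee_pos: [0.3574, -0.1904, -0.0171]
tcp_rot: [0.829, 0.559, -0.0, -0.0]
contact_force: [0.1, 0.7, 0.2]
grip_width: -0.0002
grasp_force: 0.0
```

Call:
play_rows([
  [1,[0,0,-0.2],[0,0,0]],
  [1,[0,0,-0.1],[0,0,0]],
  [1,[0,0,0],[0,0,0]],
  [1,[0,0,0],[0,0,0]],
])

```text
time_s: 6.77
ee_pos: [0.3574, -0.1904, -0.0201]
tcp_rot: [0.829, 0.559, -0.0, -0.0]
contact_force: [0.1, -0.1, -0.2]
grip_width: -0.0003
grasp_force: 0.0
```

Call:
play_rows([
  [1,[0,0,-0.2],[0,0,0]],
  [1,[0,0,0],[0,0,0]],
  [1,[0,0,0],[0,0,0]],
])

```text
time_s: 7.02
ee_pos: [0.3574, -0.1904, -0.0221]
tcp_rot: [0.829, 0.559, -0.0, -0.0]
contact_force: [0.1, -0.1, 0.7]
grip_width: 0.0001
grasp_force: 0.0
```

Call:
play_rows([
  [1,[0,0,-0.2],[0,0,0]],
  [1,[0,0,0],[0,0,0]],
  [1,[0,0,0],[0,0,0]],
])

```text
time_s: 7.27
ee_pos: [0.3574, -0.1904, -0.0241]
tcp_rot: [0.829, 0.559, -0.0, -0.0]
contact_force: [-0.2, -0.0, -0.2]
grip_width: -0.0004
grasp_force: 0.0
```

```bash
python3 - <<'E'
from h import *
s=vision.snapshot("side"); e=sensors.sense();p=e["ee_pos"]; print(p,e["contact_force"],e["q"])
c=np.round(project(s,p)).astype(int); b=(c[0]-60,c[1]-70,c[0]+60,c[1]+30)
im=cv2.resize(s["pixels"][b[1]:b[3],b[0]:b[2],::-1],None,fx=6,fy=6,interpolation=cv2.INTER_CUBIC)
for z in (0,.019,.05):
    u,v=project(s,p+[0,0,z]); print(u,v,b);cv2.circle(im,(int((u-b[0])*6),int((v-b[1])*6)),4,(0,255,255),1)
cv2.imwrite("pics/g6.png",im)
E
```

```text
[ 0.35748135 -0.19041692 -0.02405929] [0.22950353 1.14394668 0.44650854] [-7.03903643e-01  1.99255662e-01  2.11086212e+00  9.56036427e-06
  8.31686598e-01 -3.19405640e-01]
387.56117021287474 249.1207814195594 (np.int64(328), np.int64(179), np.int64(448), np.int64(279))
388.218709067342 243.6245918375238 (np.int64(328), np.int64(179), np.int64(448), np.int64(279))
389.3183472220029 234.43301368424022 (np.int64(328), np.int64(179), np.int64(448), np.int64(279))
```

View pics/g6.png

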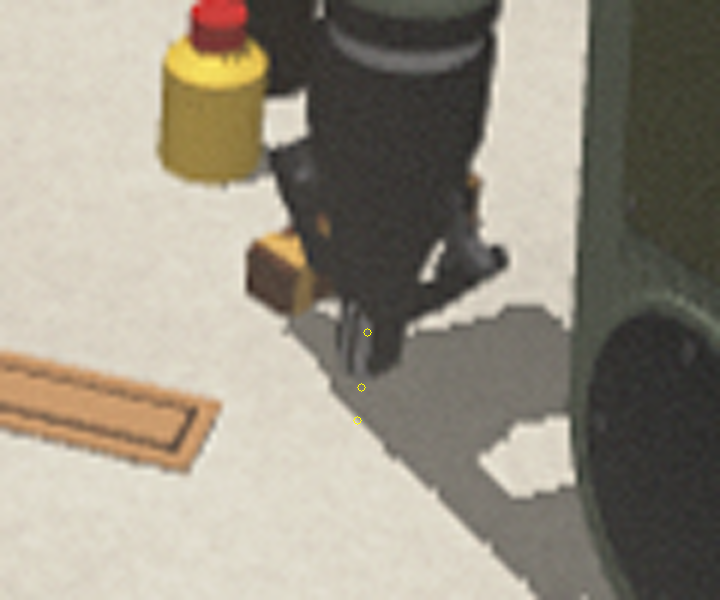

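The tip now sits at about crop (372,372), 27 mm above its projection, so it should be within a few mm of the table.

Call:
play_rows([
  [1,[0,0,-0.15],[0,0,0]],
  [1,[0,0,0],[0,0,0]],
  [1,[0,0,0],[0,0,0]],
])

```text
time_s: 7.57
ee_pos: [0.3575, -0.1904, -0.0256]
tcp_rot: [0.829, 0.559, -0.0, -0.0]
contact_force: [-0.0, 0.1, -0.1]
grip_width: -0.0001
grasp_force: 0.0
```

Call:
play_rows([
  [1,[0,0,-0.15],[0,0,0]],
  [1,[0,0,0],[0,0,0]],
  [1,[0,0,0],[0,0,0]],
])

```text
time_s: 7.82
ee_pos: [0.3575, -0.1904, -0.0271]
tcp_rot: [0.829, 0.559, -0.0, -0.0]
contact_force: [-0.4, -0.4, 0.9]
grip_width: -0.0001
grasp_force: 0.0
```

Call:
play_rows([
  [1,[0,0,-0.15],[0,0,0]],
  [1,[0,0,0],[0,0,0]],
  [1,[0,0,0],[0,0,0]],
])

```text
time_s: 8.07
ee_pos: [0.3575, -0.1904, -0.0286]
tcp_rot: [0.829, 0.559, -0.0, -0.0]
contact_force: [0.5, 0.1, -0.2]
grip_width: -0.0002
grasp_force: 0.0
```

Call:
play_rows([
  [1,[0,0,-0.15],[0,0,0]],
  [1,[0,0,0],[0,0,0]],
  [1,[0,0,0],[0,0,0]],
])

```text
time_s: 8.32
ee_pos: [0.3575, -0.1904, -0.0301]
tcp_rot: [0.829, 0.559, -0.0, -0.0]
contact_force: [0.4, 0.2, 0.5]
grip_width: 0.0005
grasp_force: 0.0
```

Call:
play_rows([
  [1,[0,0,-0.2],[0,0,0]],
  [1,[0,0,0],[0,0,0]],
  [1,[0,0,0],[0,0,0]],
])

```text
time_s: 8.57
ee_pos: [0.3577, -0.1906, -0.0306]
tcp_rot: [0.829, 0.559, -0.0, -0.0]
contact_force: [-4.5, 3.9, 17.3]
grip_width: -0.0002
grasp_force: 8.5
```

Call:
play_rows([
  [1,[0,0,-0.1],[0,0,0]],
  [1,[0,0,0],[0,0,0]],
  [1,[0,0,0],[0,0,0]],
])

```text
time_s: 8.82
ee_pos: [0.3577, -0.1906, -0.0307]
tcp_rot: [0.829, 0.559, -0.0, -0.001]
contact_force: [-7.0, 3.9, 27.9]
grip_width: -0.0002
grasp_force: 14.2
```

```bash
python3 - <<'E'
from h import *
s=vision.snapshot("side"); e=sensors.sense();p=e["ee_pos"]; print(p,e["contact_force"],e["effort"])
c=np.round(project(s,p)).astype(int); b=(c[0]-60,c[1]-60,c[0]+60,c[1]+20)
im=cv2.resize(s["pixels"][b[1]:b[3],b[0]:b[2],::-1],None,fx=6.6,fy=6.6,interpolation=cv2.INTER_CUBIC)
for z in (0,.019,.028):
    u,v=project(s,p+[0,0,z]); print(u,v,b);cv2.circle(im,(int((u-b[0])*6.6),int((v-b[1])*6.6)),4,(0,255,255),1)
cv2.imwrite("pics/g7.png",im)
E
```

```text
[ 0.35775708 -0.19064401 -0.03066863] [-6.68727491  4.25862353 27.50709593] [-5.53214718e-01 -1.92130101e+01 -1.65025771e+01  1.32419374e-01
 -2.86850676e+00 -3.30269642e-03]
387.2760153438731 250.93330794487423 (np.int64(327), np.int64(191), np.int64(447), np.int64(271))
387.92862582230134 245.47299178597075 (np.int64(327), np.int64(191), np.int64(447), np.int64(271))
388.2420215763116 242.85084587149623 (np.int64(327), np.int64(191), np.int64(447), np.int64(271))
```

View pics/g7.png

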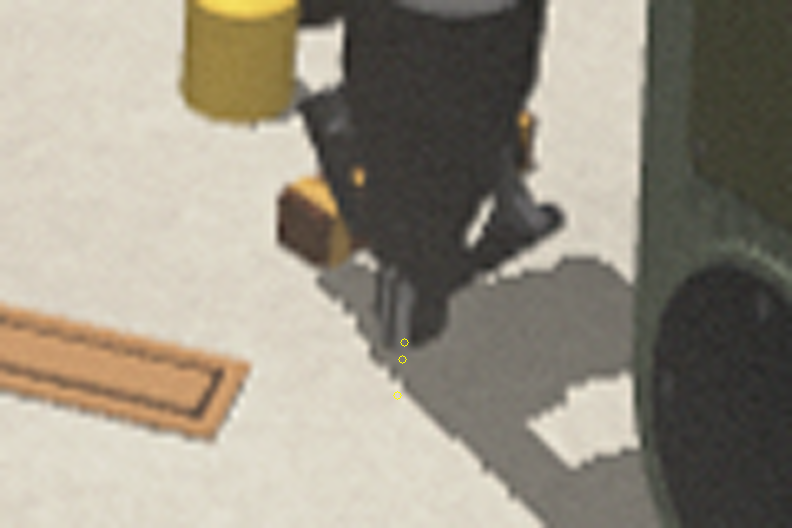

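Contact came at reported z = -0.030, so the real tips are 30 mm above the reported TCP. The visible tip is at about (389.9,243.7). Next I'll work out the horizontal offset while retracting.

```bash
python3 - <<'E'
from h import *
s=vision.snapshot("side")
def off(u,v,z,p): d=plane(s,u,v,z)-np.array(p); return np.round(d*1000,1)
print("table",[off(u,v,0,[.3577,-.1906]) for u,v in((389.9,243.7),(386.5,243),(394.5,242))])
print("air  ",[off(u,v,.0955+.0303,[.3962,-.2783]) for u,v in((393.3,184.7),(390,184),(397,183.5))])
# start (open, 13 mm back): near/far tip predicted pixels
for sg in(1,-1):
  for z in (.03,.043): print(sg,z,np.round(project(s,np.array([.12755,-.55989,.19962+z])+sg*.043*np.array([-.222,.975,0])),1))
E
```

```text
table [array([-6.5,  4.5]), array([2.7, 6.3]), array([-14.3,  -8.8])]
air   [array([-3.4,  3.1]), array([5.8, 4.2]), array([-9.5, -8. ])]
1 0.03 [527.3 138. ]
1 0.043 [528.7 133.4]
-1 0.03 [526.  125.7]
-1 0.043 [527.2 121.3]
```

Call:
play_rows([
  [1,[0,0,1],[0,0,0]],
  [0,[0,0,2],[0,0,0]],
  [-1,[0,0,3],[0,0,0]],
  [-1,[0,0,3],[0,0,0]],
  [-1,[0,0,3],[0,0,0]],
])

```text
time_s: 9.33
ee_pos: [0.357, -0.1901, 0.088]
tcp_rot: [0.829, 0.559, -0.0, -0.0]
contact_force: [1.1, -1.5, 0.2]
grip_width: 0.0484
grasp_force: 0.0
```

The offset is essentially vertical: about +30 mm in z and a few mm in x. The start picture agrees, with the near tip predicted at (528.7,133.4) and seen at (530,133). From here on, real tip z = reported z + 0.030. I'll grasp the bar again.

Call:
play_rows([
  [-1,[1.4,-3,0],[0,0,0]],
  [-1,[1.4,-3,0],[0,0,0]],
  [-1,[1.4,-2.9,0],[0,0,0]],
  [-1,[0,0,-3],[0,0,0]],
  [-1,[0,0,-3],[0,0,0]],
  [-1,[0,0,-3],[0,0,0]],
  [-1,[0,0,-1.7],[0,0,0]],
  [-1,[0,0,-0.8],[0,0,0]],
  [-1,[0,0,0],[0,0,0]],
  [-1,[0,0,0],[0,0,0]],
  [-1,[0,0,0],[0,0,0]],
], newtons=50)

```text
time_s: 10.25
ee_pos: [0.4007, -0.2806, -0.0266]
tcp_rot: [0.829, 0.559, 0.0, 0.002]
contact_force: [0.1, 0.4, 0.2]
grip_width: 0.0852
grasp_force: 0.0
```

Call:
play_rows([
  [0.2,[0,0,0],[0,0,0]],
  [0.4,[0,0,0],[0,0,0]],
  [1,[0,0,0],[0,0,0]],
  [1,[0,0,0],[0,0,0]],
  [1,[0,0,0],[0,0,0]],
  [1,[0,0,0],[0,0,0]],
  [1,[0,0,0],[0,0,0]],
])

```text
time_s: 10.83
ee_pos: [0.3999, -0.2799, -0.0274]
tcp_rot: [0.829, 0.559, 0.0, 0.0]
contact_force: [-0.6, 0.4, 4.8]
grip_width: 0.027
grasp_force: 51.9
```

Grasped at 27 mm width. Now I'll lift it and carry it to its pad.

Call:
play_rows([
  [1,[0,0,3],[0,0,0]],
  [1,[0,0,3],[0,0,0]],
  [1,[0.87,1.94,2],[0,0,-0.1152]],
  [1,[0.87,1.94,0],[0,0,-0.1152]],
  [1,[0.87,1.94,0],[0,0,-0.1152]],
  [1,[0.87,1.94,0],[0,0,-0.1152]],
  [1,[0.87,1.94,0],[0,0,-0.1152]],
  [1,[0.87,1.94,0],[0,0,-0.1152]],
  [1,[0.87,1.94,0],[0,0,-0.1152]],
  [1,[0.87,1.94,0],[0,0,-0.1152]],
  [1,[0.84,1.98,0],[0,0,-0.1152]],
  [1,[0,0,0],[0,0,0]],
])

```text
time_s: 11.83
ee_pos: [0.4777, -0.1011, 0.0512]
tcp_rot: [0.997, 0.074, -0.0, -0.001]
contact_force: [0.3, -0.4, -1.3]
grip_width: 0.027
grasp_force: 51.1
```

Call:
play_rows([
  [1,[0,0,-2],[0,0,0]],
  [1,[0,0,0],[0,0,0]],
  [1,[0,0,0],[0,0,0]],
])

```text
time_s: 12.08
ee_pos: [0.4754, -0.1039, 0.0305]
tcp_rot: [0.997, 0.075, -0.002, -0.001]
contact_force: [0.2, 0.5, -1.1]
grip_width: 0.027
grasp_force: 51.0
```

Call:
play_rows([
  [1,[0,0,-2],[0,0,0]],
  [1,[0,0,-2],[0,0,0]],
  [1,[0,0,-1],[0,0,0]],
  [1,[0,0,-0.4],[0,0,0]],
  [1,[0,0,0],[0,0,0]],
  [1,[0,0,0],[0,0,0]],
  [1,[0,0,-0.2],[0,0,0]],
  [1,[0,0,0],[0,0,0]],
  [1,[0,0,0],[0,0,0]],
])

```text
time_s: 12.83
ee_pos: [0.4781, -0.1047, -0.0233]
tcp_rot: [0.997, 0.075, 0.001, 0.0]
contact_force: [0.7, 0.3, -1.9]
grip_width: 0.0269
grasp_force: 51.0
```

Call:
play_rows([
  [1,[0,0,-0.1],[0,0,0]],
  [1,[0,0,0],[0,0,0]],
  [0.6,[0,0,0],[0,0,0]],
  [0.2,[0,0,0],[0,0,0]],
  [-0.2,[0,0,0],[0,0,0]],
  [-1,[0,0,0],[0,0,0]],
  [-1,[0,0,0],[0,0,0]],
  [-1,[0,0,0],[0,0,0]],
])

```text
time_s: 13.5
ee_pos: [0.4775, -0.1044, -0.025]
tcp_rot: [0.997, 0.075, -0.0, -0.0]
contact_force: [0.5, -0.5, 0.4]
grip_width: 0.0802
grasp_force: 0.0
```

Call:
play_rows([
  [-1,[0,0,3],[0,0,0]],
  [-1,[0,0,3],[0,0,0]],
  [-1,[0,0,3],[0,0,0]],
  [-1,[0,0,3],[0,0,0]],
  [-1,[0,0,0],[0,0,0]],
  [-1,[0,0,0],[0,0,0]],
])

```text
time_s: 14.0
ee_pos: [0.4795, -0.1053, 0.0974]
tcp_rot: [0.997, 0.075, 0.002, 0.001]
contact_force: [-0.3, 0.4, -0.9]
grip_width: 0.0853
grasp_force: 0.0
```

```bash
python3 - <<'E'
from h import *
s=vision.snapshot("side"); print(sensors.sense()["ee_pos"])
# brass blobs and corners of the bar / pad seen from the side
m=mask(s,(14,110,100),(26,255,255),(290,220,380,270))
P=np.array([[plane(s,u,v,.031) for u,v in np.argwhere(m>0)[:,::-1]]])[0]*1000
print(len(P),P.min(0),P.max(0))
im=s["pixels"][205:265,285:385,::-1]
cv2.imwrite("pics/g8.png",cv2.resize(im,None,fx=7,fy=7,interpolation=cv2.INTER_CUBIC))
E
```

```text
[ 0.47782525 -0.1046069   0.09546938]
262 [ 411.93995102 -121.99127244] [587.51939154 -37.27783853]
```

View pics/g8.png

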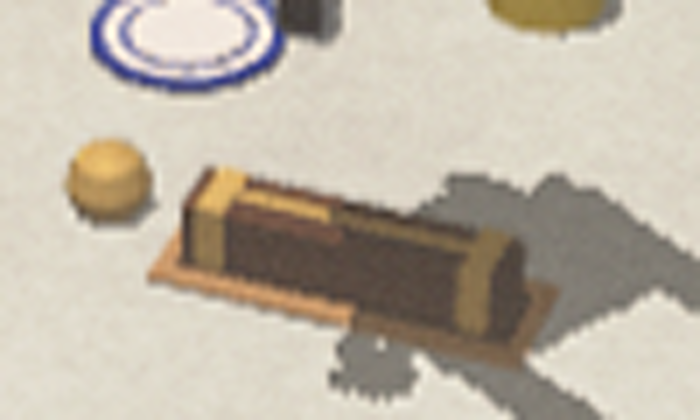

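The bar lies on its pad, apparently centred and aligned. Next is the bottle, with psi about 80° so the fingers clear the yellow one.

Call:
play_rows([
  [-1,[0.34,-2.79,0],[0,0,0.1133]],
  [-1,[0.34,-2.79,0],[0,0,0.1133]],
  [-1,[0.34,-2.79,0],[0,0,0.1133]],
  [-1,[0.34,-2.79,0],[0,0,0.1133]],
  [-1,[0.34,-2.79,0],[0,0,0.1133]],
  [-1,[0.34,-2.79,0],[0,0,0.1133]],
  [-1,[0.34,-2.79,0],[0,0,0.1133]],
  [-1,[0.34,-2.79,0],[0,0,0.1133]],
  [-1,[0.34,-2.79,0],[0,0,0.1133]],
  [-1,[0.34,-2.79,0],[0,0,0.1133]],
  [-1,[0.34,-2.79,0],[0,0,0.1133]],
  [-1,[0,0,0],[0,0,0]],
])

```text
time_s: 15.05
ee_pos: [0.5137, -0.416, 0.0924]
tcp_rot: [0.766, 0.642, -0.001, -0.0]
contact_force: [-0.3, -0.0, 0.2]
grip_width: 0.0854
grasp_force: 0.0
```

Call:
play_rows([
  [-1,[0,0,0],[0,0,0]],
  [-1,[0,0,0],[0,0,0]],
  [-1,[0,0,0],[0,0,0]],
])

```text
time_s: 15.3
ee_pos: [0.5142, -0.4094, 0.0934]
tcp_rot: [0.766, 0.643, 0.0, -0.002]
contact_force: [0.2, 0.8, -0.7]
grip_width: 0.0852
grasp_force: 0.0
```

Call:
play_rows([
  [-1,[0,0,-2],[0,0,0]],
  [-1,[0,0,-2],[0,0,0]],
  [-1,[0,0,-2],[0,0,0]],
  [-1,[0,0,-2],[0,0,0]],
  [-1,[0,0,-1.5],[0,0,0]],
  [-1,[0,0,-1],[0,0,0]],
  [-1,[0,0,0],[0,0,0]],
  [-1,[0,0,0],[0,0,0]],
  [-1,[0,0,0],[0,0,0]],
])

```text
time_s: 16.05
ee_pos: [0.5159, -0.4121, -0.0086]
tcp_rot: [0.766, 0.643, 0.0, 0.001]
contact_force: [0.6, -0.5, 0.6]
grip_width: 0.0852
grasp_force: 0.0
```

Call:
play_rows([
  [-0.5,[0,0,0],[0,0,0]],
  [-0.2,[0,0,0],[0,0,0]],
  [0.2,[0,0,0],[0,0,0]],
  [1,[0,0,0],[0,0,0]],
  [1,[0,0,0],[0,0,0]],
  [1,[0,0,0],[0,0,0]],
])

```text
time_s: 16.55
ee_pos: [0.5158, -0.4124, -0.0084]
tcp_rot: [0.766, 0.643, 0.0, 0.001]
contact_force: [-0.4, -0.3, 5.4]
grip_width: 0.0507
grasp_force: 52.6
```

Bottle gripped at 51 mm. Lifting it, then carrying it about 52 cm along +y.

Call:
play_rows([
  [1,[0,0,2],[0,0,0]],
  [1,[0,0,3],[0,0,0]],
  [1,[0,0,3],[0,0,0]],
  [1,[0,0,3],[0,0,0]],
  [1,[-0.3,2,0],[0,0,0]],
  [1,[-0.3,3,0],[0,0,0]],
  [1,[-0.35,3.5,0],[0,0,0]],
  [1,[-0.35,3.5,0],[0,0,0]],
  [1,[-0.35,3.5,0],[0,0,0]],
  [1,[-0.35,3.5,0],[0,0,0]],
  [1,[-0.35,3.5,0],[0,0,0]],
  [1,[-0.35,3.5,0],[0,0,0]],
])

```text
time_s: 17.55
ee_pos: [0.4868, -0.1494, 0.0993]
tcp_rot: [0.766, 0.642, -0.0, -0.001]
contact_force: [1.0, -0.2, -0.7]
grip_width: 0.051
grasp_force: 52.4
```

Call:
play_rows([
  [1,[-0.35,3.5,0],[0,0,0]],
  [1,[-0.35,3.5,0],[0,0,0]],
  [1,[-0.35,3.5,0],[0,0,0]],
  [1,[-0.35,3.5,0],[0,0,0]],
  [1,[-0.35,3.5,0],[0,0,0]],
  [1,[-0.3,3.5,0],[0,0,0]],
  [1,[-0.3,3,0],[0,0,0]],
  [1,[0,2,0],[0,0,0]],
  [1,[0,0,0],[0,0,0]],
  [1,[0,0,0],[0,0,0]],
  [1,[0,0,0],[0,0,0]],
])

```text
time_s: 18.47
ee_pos: [0.464, 0.1082, 0.0996]
tcp_rot: [0.766, 0.643, -0.001, -0.0]
contact_force: [0.4, -0.1, -0.9]
grip_width: 0.0506
grasp_force: 52.4
```

Call:
play_rows([
  [1,[0.1,0,-2.5],[0,0,0]],
  [1,[0,0,-2.5],[0,0,0]],
  [1,[0,0,-2.5],[0,0,0]],
  [1,[0,0,-1.5],[0,0,0]],
  [1,[0,0,-0.8],[0,0,0]],
  [1,[0,0,-0.4],[0,0,0]],
  [1,[0,0,-0.2],[0,0,0]],
  [1,[0,0,0],[0,0,0]],
  [1,[0,0,0],[0,0,0]],
  [1,[0,0,0],[0,0,0]],
])

```text
time_s: 19.3
ee_pos: [0.4667, 0.1086, -0.0029]
tcp_rot: [0.766, 0.643, 0.001, 0.001]
contact_force: [0.8, 0.1, -1.7]
grip_width: 0.0508
grasp_force: 52.4
```

Call:
play_rows([
  [1,[-0.1,0,-0.15],[0,0,0]],
  [1,[0,0,-0.1],[0,0,0]],
  [1,[0,0,-0.05],[0,0,0]],
  [1,[0,0,0],[0,0,0]],
  [1,[0,0,0],[0,0,0]],
])

```text
time_s: 19.72
ee_pos: [0.465, 0.1087, -0.0055]
tcp_rot: [0.766, 0.643, 0.0, 0.0]
contact_force: [-3.1, -1.1, 9.4]
grip_width: 0.0507
grasp_force: 53.4
```

Call:
play_rows([
  [0.3,[0,0,0],[0,0,0]],
  [0,[0,0,0],[0,0,0]],
  [-0.3,[0,0,0],[0,0,0]],
  [-0.7,[0,0,0],[0,0,0]],
  [-1,[0,0,0],[0,0,0]],
  [-1,[0,0,0],[0,0,0]],
  [-1,[0,0,0],[0,0,0]],
])

```text
time_s: 20.3
ee_pos: [0.4644, 0.1086, -0.0071]
tcp_rot: [0.766, 0.643, -0.0, -0.0]
contact_force: [-0.7, -0.4, 0.1]
grip_width: 0.0858
grasp_force: 0.0
```

Call:
play_rows([
  [-1,[0,0,2],[0,0,0]],
  [-1,[0,0,3],[0,0,0]],
  [-1,[0,0,3],[0,0,0]],
  [-1,[0,0,3],[0,0,0]],
  [-1,[0,0,0],[0,0,0]],
  [-1,[0,0,0],[0,0,0]],
])

```text
time_s: 20.8
ee_pos: [0.4665, 0.1087, 0.1052]
tcp_rot: [0.766, 0.643, 0.002, 0.002]
contact_force: [-1.5, -0.3, -1.3]
grip_width: 0.0852
grasp_force: 0.0
```

Call:
play_rows([
  [-1,[2.75,1.84,0],[0,0,0]],
  [-1,[2.75,1.84,0],[0,0,0]],
  [-1,[2.75,1.84,0],[0,0,0]],
  [-1,[2.75,1.84,0],[0,0,0]],
  [-1,[2.75,1.84,0],[0,0,0]],
  [-1,[2.75,1.84,0],[0,0,0]],
  [-1,[0,0,0],[0,0,0]],
  [-1,[0,0,0],[0,0,0]],
  [-1,[0,0,0],[0,0,0]],
])

```text
time_s: 21.55
ee_pos: [0.6275, 0.2185, 0.1006]
tcp_rot: [0.766, 0.643, -0.002, -0.001]
contact_force: [0.5, 0.1, -0.9]
grip_width: 0.0853
grasp_force: 0.0
```

```bash
python3 - <<'E'
from h import *
s=vision.snapshot("side"); t=vision.snapshot("top"); print(sensors.sense()["ee_pos"])
for n,im in(("side",s),("top",t)):
    u,v=np.round(project(im,[.4615,.108,.088])).astype(int)
    m=mask(im,(0,140,60),(8,255,255),(u-12,v-14,u+12,v+6 if n=="side" else v+12))
    print(n,u,v,int((m>0).sum()),*(rect(im,blob(m),.088) if m.any() else ()))
a=s["pixels"][220:320,180:340,::-1]; b=t["pixels"][130:270,180:404,::-1]
f=lambda x:cv2.resize(x,(400,250),interpolation=cv2.INTER_CUBIC)
c=t["pixels"][130:290,300:556,::-1]
cv2.imwrite("pics/g9.png",np.vstack([np.hstack([f(a),f(b)]),np.hstack([f(c),f(c)*0])]))
E
```

```text
[0.62771348 0.21818764 0.10189541]
side 296 266 20 [467.3 100.5  11.4   3.5  30.4] [467.3 100.5  11.9]
top 255 229 111 [465.9 105.8  28.   26.3 122.5] [464.9 106.1  29.7]
```

View pics/g9.png

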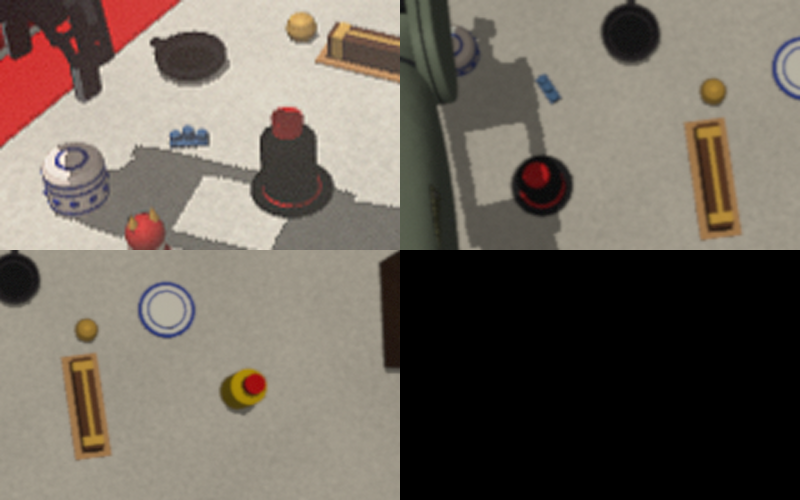

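The bottle stands on its pad with its cap at (465,106) mm against a pad centre of (462,107), and the bar is on its pad. The pot is still in place. Descending on the pot.

Call:
play_rows([
  [-1,[0,0.1,-2.5],[0,0,0]],
  [-1,[0,0,-2.5],[0,0,0]],
  [-1,[0,0,-2.5],[0,0,0]],
  [-1,[0,0,-2.5],[0,0,0]],
  [-1,[0,0,-1.5],[0,0,0]],
  [-1,[0,0,-0.8],[0,0,0]],
  [-1,[0,0,0],[0,0,0]],
  [-1,[0,0,0],[0,0,0]],
  [-1,[0,0,0],[0,0,0]],
])

```text
time_s: 22.4
ee_pos: [0.6311, 0.2203, -0.0179]
tcp_rot: [0.766, 0.643, 0.002, 0.001]
contact_force: [0.0, -0.9, 0.8]
grip_width: 0.0854
grasp_force: 0.0
```

Call:
play_rows([
  [-0.5,[0,0,0],[0,0,0]],
  [-0.2,[0,0,0],[0,0,0]],
  [0.2,[0,0,0],[0,0,0]],
  [1,[0,0,0],[0,0,0]],
  [1,[0,0,0],[0,0,0]],
  [1,[0,0,0],[0,0,0]],
])

```text
time_s: 22.9
ee_pos: [0.6306, 0.2204, -0.0182]
tcp_rot: [0.766, 0.643, 0.001, 0.0]
contact_force: [-1.4, 0.8, 6.7]
grip_width: 0.055
grasp_force: 53.6
```

Call:
play_rows([
  [1,[0,0,2],[0,0,0]],
  [1,[0,0,3],[0,0,0]],
  [1,[0,0,3],[0,0,0]],
  [1,[0,0,4],[0,0,0]],
  [1,[-1.5,-2.4,0],[0,0,0]],
  [1,[-1.5,-3.4,0],[0,0,0]],
  [1,[-1.5,-3.4,0],[0,0,0]],
  [1,[-1.5,-3.4,0],[0,0,0]],
  [1,[0,-3.5,0],[0,0,0]],
  [1,[0,-3.5,0],[0,0,0]],
  [1,[0,-3.5,0],[0,0,0]],
  [1,[0,-3.5,0],[0,0,0]],
])

```text
time_s: 23.9
ee_pos: [0.5686, -0.0474, 0.0996]
tcp_rot: [0.766, 0.643, -0.0, -0.0]
contact_force: [0.8, -0.5, -1.6]
grip_width: 0.0546
grasp_force: 53.7
```

Call:
play_rows([
  [1,[0,-3.5,0],[0,0,0]],
  [1,[0.5,-3.5,0],[0,0,0]],
  [1,[1.5,-3.4,0],[0,0,0]],
  [1,[1.5,-3.2,0],[0,0,0]],
  [1,[1.5,-2.5,0],[0,0,0]],
  [1,[0,-1.5,0],[0,0,0]],
  [1,[0,0,0],[0,0,0]],
  [1,[0,0,0],[0,0,0]],
  [1,[0,0,0],[0,0,0]],
])

```text
time_s: 24.65
ee_pos: [0.6184, -0.2206, 0.0991]
tcp_rot: [0.766, 0.643, -0.0, -0.001]
contact_force: [0.1, -0.1, -2.6]
grip_width: 0.0548
grasp_force: 53.9
```

Call:
play_rows([
  [1,[-0.1,0,-2.5],[0,0,0]],
  [1,[0,0,-2.5],[0,0,0]],
  [1,[0,0,-2.5],[0,0,0]],
  [1,[0,0,-2],[0,0,0]],
  [1,[0,0,-1.2],[0,0,0]],
  [1,[0,0,-0.5],[0,0,0]],
  [1,[0,0,-0.2],[0,0,0]],
  [1,[0,0,0],[0,0,0]],
  [1,[0,0,0],[0,0,0]],
  [1,[0,0,0],[0,0,0]],
])

```text
time_s: 25.48
ee_pos: [0.6199, -0.2226, -0.0121]
tcp_rot: [0.766, 0.643, 0.001, 0.002]
contact_force: [0.1, 0.1, -1.9]
grip_width: 0.055
grasp_force: 53.9
```

Call:
play_rows([
  [1,[0,0,-0.15],[0,0,0]],
  [1,[0,0,-0.1],[0,0,0]],
  [1,[0,0,-0.05],[0,0,0]],
  [1,[0,0,0],[0,0,0]],
  [1,[0,0,0],[0,0,0]],
])

```text
time_s: 25.9
ee_pos: [0.6193, -0.2225, -0.0152]
tcp_rot: [0.766, 0.643, 0.0, 0.001]
contact_force: [-1.8, 0.4, 5.3]
grip_width: 0.0546
grasp_force: 54.6
```

Call:
play_rows([
  [0.3,[0,0,0],[0,0,0]],
  [0,[0,0,0],[0,0,0]],
  [-0.3,[0,0,0],[0,0,0]],
  [-0.7,[0,0,0],[0,0,0]],
  [-1,[0,0,0],[0,0,0]],
  [-1,[0,0,0],[0,0,0]],
  [-1,[0,0,0],[0,0,0]],
])

```text
time_s: 26.48
ee_pos: [0.6182, -0.2219, -0.0174]
tcp_rot: [0.766, 0.643, -0.0, -0.0]
contact_force: [-0.1, 0.5, -0.2]
grip_width: 0.0853
grasp_force: 0.0
```

Call:
play_rows([
  [-1,[0,0,2],[0,0,0]],
  [-1,[0,0,3],[0,0,0]],
  [-1,[0,0,3],[0,0,0]],
  [-1,[0,0,4],[0,0,0]],
  [-1,[0,0,0],[0,0,0]],
  [-1,[0,0,0],[0,0,0]],
])

```text
time_s: 26.98
ee_pos: [0.6213, -0.2234, 0.1072]
tcp_rot: [0.766, 0.643, 0.002, 0.004]
contact_force: [-0.0, 0.3, -0.4]
grip_width: 0.0856
grasp_force: 0.0
```

Now to the seal, turning +0.4625 rad.

Call:
play_rows([
  [-1,[-1.48,3.29,0.1],[0,0,0.0385]],
  [-1,[-1.48,3.29,0],[0,0,0.0385]],
  [-1,[-1.48,3.29,0],[0,0,0.0385]],
  [-1,[-1.48,3.29,0],[0,0,0.0385]],
  [-1,[-1.48,3.29,0],[0,0,0.0385]],
  [-1,[-1.48,3.29,0],[0,0,0.0385]],
  [-1,[-1.48,3.29,0],[0,0,0.0385]],
  [-1,[-1.48,3.29,0],[0,0,0.0385]],
  [-1,[-1.48,3.29,0],[0,0,0.0385]],
  [-1,[-1.48,3.29,0],[0,0,0.0385]],
  [-1,[-1.48,3.29,0],[0,0,0.0385]],
  [-1,[-1.48,3.29,0],[0,0,0.0385]],
])

```text
time_s: 27.98
ee_pos: [0.4383, 0.1739, 0.1023]
tcp_rot: [0.598, 0.801, -0.001, -0.001]
contact_force: [1.0, 0.1, 0.7]
grip_width: 0.0854
grasp_force: 0.0
```

Call:
play_rows([
  [-1,[-1.48,3.29,0],[0,0,0]],
  [-1,[-1.48,3.29,0],[0,0,0]],
  [-1,[-1.48,3.29,0],[0,0,0]],
  [-1,[0,0,0],[0,0,0]],
  [-1,[0,0,0],[0,0,0]],
  [-1,[0,0,0],[0,0,0]],
])

```text
time_s: 28.48
ee_pos: [0.3956, 0.2708, 0.1028]
tcp_rot: [0.598, 0.801, -0.001, -0.0]
contact_force: [-0.7, -0.2, 0.2]
grip_width: 0.0853
grasp_force: 0.0
```

```bash
python3 - <<'E'
from h import *
s=vision.snapshot("side"); t=vision.snapshot("top"); e=sensors.sense(); print(e["ee_pos"],e["tcp_rot"])
# pot lid ring on its pad (z=.053), bar from top (z=.031), seal side position
u,v=np.round(project(t,[.619,-.222,.053])).astype(int)
m=mask(t,(100,50,0),(130,255,255),(u-10,v-10,u+11,v+11)); print("pot T",u,v,*rect(t,blob(m),.053))
u,v=np.round(project(s,[.619,-.222,.053])).astype(int)
m=mask(s,(100,50,0),(130,255,255),(u-9,v-6,u+10,v+7)); print("pot S",u,v,*rect(s,blob(m),.053))
m=mask(t,(0,60,0),(30,255,115),(335,190,378,270)); print("bar T",*rect(t,blob(m),.031),int((m>0).sum()))
m=mask(s,(50,40,0),(90,255,255),(255,320,305,372)); c=blob(m); print("seal S px",c.min(0),c.max(0), "pred foot/knob",project(s,[.397,.272,0]),project(s,[.397,.272,.07]))
E
```

```text
[0.39653356 0.27023707 0.10328628] [ 5.99376858e-01  8.00466626e-01 -7.29303986e-04 -1.78246125e-04]
pot T 411 162 [ 619.5 -224.7   27.    26.3  179.6] [ 619.2 -224.4   28. ]
pot S 312 194 [ 628.5 -215.9   17.     4.8  131.1] [ 626.7 -217.4   17. ]
bar T [ 473.3 -102.7  135.    33.1    8.5] [ 473.7 -104.5  135.5] 665
seal S px [268. 332.] [287. 362.] pred foot/knob (np.float64(280.6002365154508), np.float64(353.8165396771508)) (np.float64(278.8472701885047), np.float64(330.7141081915399))
```

The pot is within 2 mm of its pad centre (seen from the top), and so is the bar, at 8.5°. Descending on the seal.

Call:
play_rows([
  [-1,[0,0.1,-2.5],[0,0,0]],
  [-1,[0,0,-2.5],[0,0,0]],
  [-1,[0,0,-2.5],[0,0,0]],
  [-1,[0,0,-2.5],[0,0,0]],
  [-1,[0,0,-1.3],[0,0,0]],
  [-1,[0,0,-0.5],[0,0,0]],
  [-1,[0,0,0],[0,0,0]],
  [-1,[0,0,0],[0,0,0]],
  [-1,[0,0,0],[0,0,0]],
])

```text
time_s: 29.33
ee_pos: [0.398, 0.2727, -0.0128]
tcp_rot: [0.599, 0.801, 0.001, 0.001]
contact_force: [-0.4, -0.3, -0.2]
grip_width: 0.0852
grasp_force: 0.0
```

Call:
play_rows([
  [-0.2,[0,0,0],[0,0,0]],
  [0.2,[0,0,0],[0,0,0]],
  [0.5,[0,0,0],[0,0,0]],
  [1,[0,0,0],[0,0,0]],
  [1,[0,0,0],[0,0,0]],
  [1,[0,0,0],[0,0,0]],
  [1,[0,0,0],[0,0,0]],
])

```text
time_s: 29.92
ee_pos: [0.3971, 0.2729, -0.0134]
tcp_rot: [0.599, 0.801, 0.001, 0.0]
contact_force: [-0.4, 0.9, 4.0]
grip_width: 0.0312
grasp_force: 50.2
```

Call:
play_rows([
  [1,[0,0,2],[0,0,0]],
  [1,[0,0,3],[0,0,0]],
  [1,[0,0,3],[0,0,0]],
  [1,[2.03,2.08,0],[0,0,0.067]],
  [1,[2.03,2.08,0],[0,0,0.067]],
  [1,[2.03,2.08,0],[0,0,0.067]],
  [1,[2.03,2.08,0],[0,0,0.067]],
  [1,[2.03,2.08,0],[0,0,0.067]],
  [1,[2.03,2.08,0],[0,0,0.067]],
  [1,[0,0,0],[0,0,0]],
  [1,[0,0,0],[0,0,0]],
  [1,[0,0,0],[0,0,0]],
])

```text
time_s: 30.92
ee_pos: [0.5167, 0.3964, 0.0645]
tcp_rot: [0.427, 0.904, -0.002, -0.001]
contact_force: [-0.4, 0.4, -2.4]
grip_width: 0.0313
grasp_force: 50.2
```

Call:
play_rows([
  [1,[0,0,-2.5],[0,0,0]],
  [1,[0,0,-2.5],[0,0,0]],
  [1,[0,0,-1.5],[0,0,0]],
  [1,[0,0,-0.6],[0,0,0]],
  [1,[0,0,-0.3],[0,0,0]],
  [1,[0,0,0],[0,0,0]],
  [1,[0,0,0],[0,0,0]],
  [1,[0,0,0],[0,0,0]],
])

```text
time_s: 31.58
ee_pos: [0.5195, 0.398, -0.0062]
tcp_rot: [0.427, 0.904, 0.001, 0.001]
contact_force: [0.8, 0.4, -1.2]
grip_width: 0.0313
grasp_force: 50.3
```

Target z is about -0.0105.

Call:
play_rows([
  [1,[0,0,-0.2],[0,0,0]],
  [1,[0,0,-0.15],[0,0,0]],
  [1,[0,0,-0.05],[0,0,0]],
  [1,[0,0,0],[0,0,0]],
  [1,[0,0,0],[0,0,0]],
])

```text
time_s: 32.0
ee_pos: [0.5193, 0.3979, -0.0103]
tcp_rot: [0.427, 0.904, 0.001, 0.001]
contact_force: [-0.7, -1.0, 5.5]
grip_width: 0.0312
grasp_force: 51.0
```

Call:
play_rows([
  [1,[0,0,-0.05],[0,0,0]],
  [1,[0,0,0],[0,0,0]],
  [0.4,[0,0,0],[0,0,0]],
  [0,[0,0,0],[0,0,0]],
  [-0.5,[0,0,0],[0,0,0]],
  [-1,[0,0,0],[0,0,0]],
  [-1,[0,0,0],[0,0,0]],
  [-1,[0,0,0],[0,0,0]],
])

```text
time_s: 32.67
ee_pos: [0.5179, 0.3972, -0.0129]
tcp_rot: [0.427, 0.904, -0.0, -0.0]
contact_force: [0.1, -0.2, 0.6]
grip_width: 0.0851
grasp_force: 0.0
```

Call:
play_rows([
  [-1,[0,0,2],[0,0,0]],
  [-1,[0,0,3],[0,0,0]],
  [-1,[0,0,3],[0,0,0]],
  [-1,[0,0,4],[0,0,0]],
  [-1,[-2,-3,0],[0,0,0]],
  [-1,[-2,-3,0],[0,0,0]],
  [-1,[-2,-3,0],[0,0,0]],
  [-1,[-2,-3,0],[0,0,0]],
  [-1,[-2,-3,0],[0,0,0]],
  [-1,[-1,-3,0],[0,0,0]],
  [-1,[0,-3,0],[0,0,0]],
])

```text
time_s: 33.58
ee_pos: [0.405, 0.1862, 0.1068]
tcp_rot: [0.426, 0.905, -0.001, -0.001]
contact_force: [0.8, -0.3, 0.0]
grip_width: 0.0852
grasp_force: 0.0
```

Call:
play_rows([
  [-1,[0,-3.5,0],[0,0,0]],
  [-1,[0,-3.5,0],[0,0,0]],
  [-1,[0,-3.5,0],[0,0,0]],
  [-1,[0,-3.5,0],[0,0,0]],
  [-1,[0,-3.5,0],[0,0,0]],
  [-1,[0,-3.5,0],[0,0,0]],
  [-1,[0,-3.5,0],[0,0,0]],
  [-1,[0,0,0],[0,0,0]],
  [-1,[0,0,0],[0,0,0]],
])

```text
time_s: 34.33
ee_pos: [0.4083, -0.0592, 0.1077]
tcp_rot: [0.429, 0.903, 0.0, 0.0]
contact_force: [0.1, -0.6, -0.7]
grip_width: 0.0854
grasp_force: 0.0
```

```bash
python3 - <<'E'
from h import *
s=vision.snapshot("side"); t=vision.snapshot("top"); e=sensors.sense(); print(e["ee_pos"],e["contact_force"])
f=lambda x:cv2.resize(x,(400,300),interpolation=cv2.INTER_CUBIC)
cv2.imwrite("pics/g10.png",np.vstack([np.hstack([f(t["pixels"][170:230,90:170,::-1]),f(s["pixels"][335:395,155:235,::-1])]),np.hstack([f(t["pixels"][120:270,220:440,::-1]),f(s["pixels"][180:310,190:390,::-1])])]))
m=mask(t,(50,40,0),(90,255,255),(105,180,155,235)); print("sealpad+seal",*rect(t,blob(m),.003))
m=mask(t,(0,0,0),(180,255,70),(285,120,335,168)); print("dish",*rect(t,blob(m),.018))
print(project(t,[.5187,.398,.053]),project(t,[.5187,.398,.07]),project(s,[.5187,.398,.07]))
E
```

```text
[ 0.4079589  -0.05712305  0.10731163] [ 0.20971908 -0.72995859 -0.61300955]
sealpad+seal [520.  399.5  63.2  59.1  39. ] [519.3 398.9  79.8]
dish [656.2   0.8  73.8  72.5 136.8] [661.4   0.7  86.6]
(np.float64(120.50398536923535), np.float64(201.68699754778893)) (np.float64(117.51235386728021), np.float64(200.24697668971805)) (np.float64(187.0867951294851), np.float64(349.8910879652131))
```

View pics/g10.png

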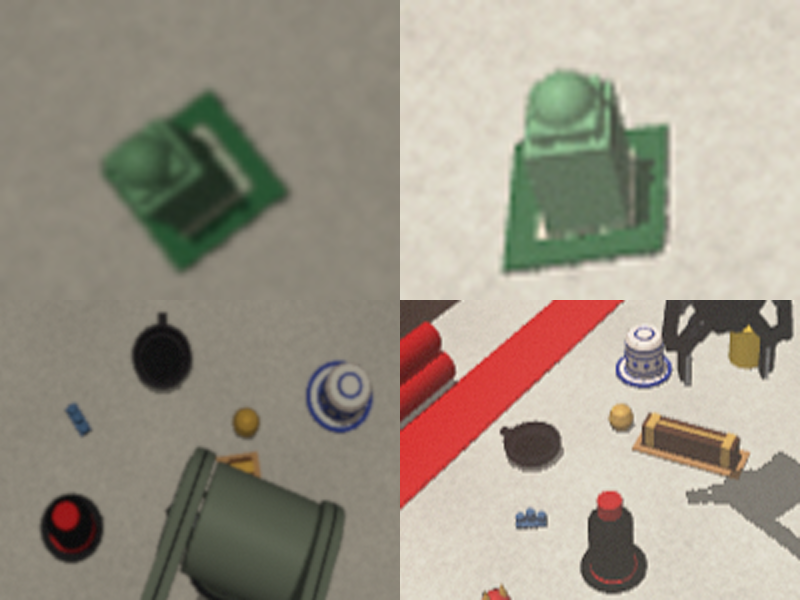

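The last picture shows all four items upright or flat on their pads. The seal knob is at crop (140,157) against an expected (137,151), which is about 2–3 mm off, and it is parallel to its pad. The dish has not moved (656,1) and the gripper is clear, so I'm handing in.

```bash
python3 -c "
from workcell import arm
print(arm.close_job())"
```

```text
the job is handed in; nothing more can be done
None
```

The job is handed in: ink bottle, paste pot, seal and paperweight stand or lie on their own pads, all measured within about 4 mm of centre, with the ink dish unmoved, everything released, and about 34 s of the 109 s used (no verdict was returned).

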